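# Back off the ratchet jaw beside the nested bowls

### The job

Free the nested bowls from the ratchet clamp on the granite: with a fingertip press the release paddle on the sliding jaw down and, keeping it pressed, push the jaw back along its bar, away from the bowls, until it is fully home against the end block. Then let the paddle spring up and move clear. Lift nothing, and leave the bowls, the tongs on their rim, the mug, the mwiko and the jar as they are.

Things in the scene. Friction and masses are not known exactly. Their poses are not given: they have to be found in the camera images.
- granite: Dark granite slab, 300 (x) x 600 (y) x 30 mm, fixed; origin at the centre of its underside on the counter, z up. On it, at x = +100 mm, a 22 mm wide steel bar runs along its y axis, 58 to 70 mm above the counter, ratchet teeth below. A fixed fence crosses at y = -178 mm, top 115 mm above the counter; bowls stand between fence and jaw. The jaw opens along the granite's +y.
- jaw (a joint): Sliding jaw, m along granite +y: 0 nearest the bowls, 0.150 fully back on the end block (hard stop); starts 0.008 to 0.055. Friction about 3 N; the ratchet (8 mm pitch) bars motion to + unless the release is pressed; it can click towards the bowls.
- release (a joint): Spring release in the jaw, pressed straight down, m: 0 up, 0.010 fully down. Takes 2.4 N to start, 8.4 N fully down; springs up when let go; travels with the jaw. The pawl clears the teeth from about 0.005, so keep it near 0.008 while pushing. May start up to 0.005 down, the pawl resting on a tooth.
- release_top (a point): Centre of the flat top of the grey release paddle, 34 (granite x) x 52 mm (along the bar), 96 mm above the counter when up, 86 when down. It fills a 56 mm gap, open above and at both sides, between the jaw plate (28 mm towards -y; 6 mm thick, 140 mm wide, reaching 122 mm to granite -x, top 115 mm above the counter) and the thumb stop (28 mm towards +y).
- thumb_stop (a point): Top edge of the thumb stop's inner face (facing paddle and bowls), 117 mm above the counter. The stop is an upright aluminium tab on the jaw, 42 mm wide, 10 mm thick, rising 37 mm from the carriage behind the paddle; push on this face to move the jaw back.
- end_block (a point): Top centre of the end block's inner face, 90 mm above the counter, on the bar's centre line; the back of the jaw, 10 mm behind the thumb stop's inner face, meets it at jaw = 0.150.
- bowls: Nested set of three stainless bowls (one loose body), outer bowl 160 mm across the rim, 66 mm high; origin under its centre, on the granite.
- tongs: Closed steel tongs, 225 mm long (own x), 15 mm thick, lying flat and loose across the bowl rim; origin at the middle of the underside, about 96 mm above the counter.
- mug: White ceramic mug, 80 mm across, 92 mm high, loose on the granite beyond the fence; origin under its centre.
- mwiko: Heavy wooden mwiko (cooking paddle), 360 mm long along its own y, 20 mm thick, 54 mm wide blade, loose on the granite along its -x edge; origin on its underside near the middle.
- jar: Glass jar with steel cap, 72 mm across, 110 mm high, loose on the yellow trivet (a fixed disc 170 mm across, 7 mm thick) on the counter; origin under its centre.
Not all that is in view belongs to the job. Of the things shaped like the bowls, the stainless one is meant.

How it is judged:
On the way, in this order (a step that is already met when the one before it is completed fails the run):
1. the release paddle is pressed down while the jaw is still near the bowls (value of joint release above 0.005 m and value of joint jaw below 0.075 m and contact force between the fingers and jaw above 1 N), for 0.1 s.
2. the jaw is pushed fully back to the end block (value of joint jaw above 0.144 m), for 0.1 s.
At the end, for the whole second after the job is handed in: The jaw is within 6 mm of its end stop, the release paddle has been let go (up, at most 7 mm down), and the bowls (15 mm), tongs (20 mm) and the mug, mwiko and jar (25 mm) are where they started, the bowls upright (value of joint jaw above 0.144 m and value of joint release below 0.007 m and distance of bowls from where it was at the start of the episode below 0.015 m and distance of tongs from where it was at the start of the episode below 0.02 m and distance of each of mug, mwiko, jar from where it was at the start of the episode below 0.025 m and angle between bowls's own z axis and vertical below 0.1 rad); the robot touches nothing.
It fails at once if the bowls moved more than 15 mm, or lifted (distance of bowls from where it was at the start of the episode above 0.015 m).
It fails at once if the tongs moved more than 20 mm, or lifted (distance of tongs from where it was at the start of the episode above 0.02 m).
It fails at once if another loose thing (mug, mwiko, jar) moved more than 25 mm, or lifted (distance of any of mug, mwiko, jar from where it was at the start of the episode above 0.025 m).
It also fails if it takes over 38 s, if anything falls off the work surface, if the arm or the gripper's body presses on something with over 40 N, if the wrist force passes 120 N, or if a joint passes its speed limit or range.

### The arm

A 7-joint arm with a two-finger parallel gripper is mounted at the origin on the work surface. World frame = base frame: x ahead of the robot, y to its left, z up, the work surface at z = 0. Lengths are in m, angles in rad, forces in N, time in s.
With the tool pointing down it reaches from about 0.4 to 0.85 m from the base axis. Payload 4.5 kg.
Tool frame: the origin (TCP) lies on the centre line of the jaws, within the pads' length; the fingertips stand r.tip_reach ahead of it and the grasp point (between the pads) lies 3 mm ahead of it (r.tip_reach is the distance from the TCP to the fingertips, in m); z points along the fingers, y is the line along which they close (so a half turn about z gives the same grasp; the last joint's range is limited). The gripper opens to 88 mm and grips with 3 to 60 N. Pads are 18 mm wide; open, the fingers measure 123 mm over their backs; the gripper's body (75 mm by 187 mm) begins 45 mm behind the grasp point.
Start: joints at [1.169, 0.689, -0.195, 1.565, 0.157, 0.902, -0.215], TCP at [0.264, -0.567, 0.261] pointing down, gripper open.
Joint ranges: [-3.01, 3.01], [-0.46, 2.08], [-1.47, 1.51], [0.13, 2.56], [-1, 4.14], [0.04, 2.09], [-2.66, 2.66]. Speed limits (rad/s): [2.57, 2.57, 3.14, 3.14, 3.14, 3.14, 3.14].

### API

Orientations are given as a unit quaternion [x, y, z, w].
In Python, from plant import readout, eyes, ticket, r gives the robot as it stands. The module is installed in compiled form; this text tells all that it offers.
- The arm moves only by the tool carry_out, never from a script. Its argument "motion" is a list that holds one entry, the list of rows, each a list of 7 numbers: the shift along the tool's x, y, z in mm, then the turn, a rotation vector about the tool's x, y, z in rad, then the opening in per cent of the stroke, from 0 (shut) to 100 (fully open). In form: [[[dx, dy, dz, ax, ay, az, claw], ...]]. A call has 1 to 8 rows; each row shifts and turns the commanded pose from where the row before left it, along the tool's axes as they then stand; what a row does not reach is not made up. A row lasts 1/10 s, in which the tool goes at most 50 mm and 8.59 degrees, less where a joint would pass 70% of its speed; a pose out of reach is approached as far as the arm can. A call is refused whole if a number of a shift passes 50 or a number of a turn 0.15, either way. A call with a gripper value outside its range is refused whole. The fingers move at their own pace and stop on an object; "squeeze" is the grip in N (left out, the last holds). Time passes only in rows, so rows that do not move let the fingers close. It gives the time, the measured TCP pose, the force and the opening at its end, in the units of the state.
- readout.get_state(): the state, without advancing time (a new reading comes with each control period).
- eyes.snapshot(name): name is "scene" or "top" or "wrist"; returns a dict with "pixels" (400x640x3 uint8, red, green, blue), "K" (3x3 intrinsics, pixels), "origin" and "attitude" of the camera in the world. Camera axes: x right, y down, z forward; pixel columns grow to the right and rows downward; lengths in m; the calibration is good to about 2 mm. A picture is of the moment at which its call begins. There is no depth.
- ticket.finish_job(): hands the job in, once; it reports no verdict.
The state is a dict: "clock": time; "q": joint angles; "qd": joint speeds; "joint_torque": joint torques, N m; "tool_pos": TCP position; "eef_rot": TCP orientation; "contact_force": force on the tool from outside, world axes, zero at the start; "moment": the same for the moment, N m; "opening": opening from 0.0 (shut) to 1.0 (fully open).
Only numpy, scipy, OpenCV 4.12 (cv2) and the standard library are available. Lean on these libraries where they do the work, as an engineer would, in place of code of your own. Each camera call takes 0.05 s, during which the arm holds its last target. There are 200 camera calls.

## Working session

There is one attempt and no reset: what is moved stays moved. The work goes in short steps, Python scripts to look and compute and a tool call to move; the robot and the scene stay as the last step left them, time stands still between calls to the robot, and variables do not carry over. Pictures are saved under pics/ and viewed, on a budget of 10 in all, crops included, one or two more only if the job needs it, and the job is handed in when it is done.

Besides the shell and the picture viewer there is one more tool, called as name(argument=value, ...) on one line, values as JSON. carry_out: Moves the arm, as the interface text tells. Its arguments: {"type":"object","properties":{"motion":{"type":"array","items":{"type":"array","items":{"type":"array","items":{"type":"number"}}}},"squeeze":{"type":"number"}},"required":["motion"]}

```bash
mkdir -p pics; cat > h.py <<'E'
import numpy as np, cv2
from plant import readout, eyes, ticket, r
from scipy.spatial.transform import Rotation as R
def Rm(a):
    a=np.array(a,float); return a if a.shape==(3,3) else R.from_quat(a).as_matrix()
def snap(n,f):
    s=eyes.snapshot(n); cv2.imwrite('pics/'+f,s['pixels'][:,:,::-1]); np.savez('pics/'+f[:-4],**{k:np.array(s[k]) for k in s}); return s
def ray(s,u,v,z):
    d=Rm(s['attitude'])@np.linalg.inv(np.array(s['K']))@[u,v,1]; o=np.array(s['origin']); return o+d*(z-o[2])/d[2]
def proj(s,p):
    c=Rm(s['attitude']).T@(np.array(p)-np.array(s['origin'])); q=np.array(s['K'])@c; return q[:2]/q[2]
E
python3 - <<'E'
from h import *
st=readout.get_state(); print({k:np.round(st[k],3) for k in ('clock','tool_pos','eef_rot','contact_force','opening')},r.tip_reach)
for n in('scene','top'):
    s=snap(n,n+'0.png'); print(n,s['origin'],s['attitude'])
E
```

```text
{'clock': np.float64(0.0), 'tool_pos': array([ 0.264, -0.566,  0.26 ]), 'eef_rot': array([ 0.976,  0.216, -0.   , -0.001]), 'contact_force': array([ 0.362,  0.17 , -0.094]), 'opening': np.float64(0.997)} 0.022
scene [ 0.89514306 -0.70824586  0.7059721 ] [ 0.85200876  0.21353927 -0.11727889 -0.46338722]
top [0.26803125 0.10205241 1.37458836] [-0.70011428  0.7098402  -0.05672389  0.05243357]
```

View pics/top0.png

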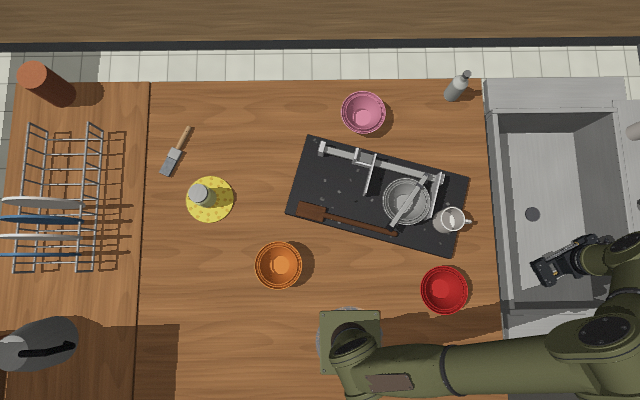

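View pics/scene0.png

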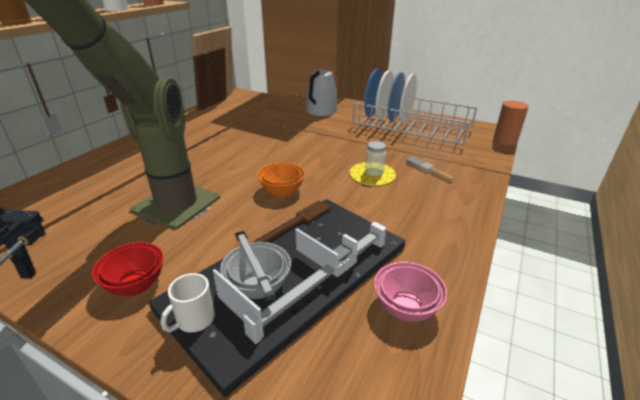

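Top view: the granite corners are near (309,135), (470,178), (452,258) and (286,213). The jaw is around (368,165), the end block near (322,148) and the bowls near (407,200). The pink, red and orange bowls are decoys. Next I'll enlarge the granite area from both views.

```bash
python3 - <<'E'
import cv2,numpy as np
a=cv2.imread('pics/top0.png')[130:220,300:460]; b=cv2.imread('pics/scene0.png')[210:330,220:400]
a=cv2.resize(a,(533,300),interpolation=cv2.INTER_CUBIC); b=cv2.resize(b,(450,300),interpolation=cv2.INTER_CUBIC)
A=np.zeros((600,533,3),np.uint8);A[:300]=a;A[300:,:450]=b
cv2.imwrite('pics/c0.png',A)
from h import *
s=dict(np.load('pics/top0.npz'))
for n in('granite',):
    g=s['pixels'].astype(int); m=((g.max(2)<75)).astype(np.uint8); m[:120]=0;m[270:]=0;m[:,:280]=0;m[:,480:]=0
    c=max(cv2.findContours(cv2.morphologyEx(m,cv2.MORPH_CLOSE,np.ones((3,3))),0,2)[0],key=cv2.contourArea)
    (q,sz,an)=cv2.minAreaRect(c); P=cv2.boxPoints((q,sz,an)); print(P,sz)
    W=np.array([ray(s,*p,.03) for p in P]); print(W.round(3), np.linalg.norm(np.roll(W,-1,0)-W,axis=1))
E
```

```text
[[283.73077 213.65385]
 [305.8615  132.5077 ]
 [472.89227 178.06154]
 [450.76154 259.2077 ]] (173.1312255859375, 84.10984802246094)
[[ 0.436  0.221  0.03 ]
 [ 0.73   0.141  0.03 ]
 [ 0.554 -0.451  0.03 ]
 [ 0.27  -0.354  0.03 ]] [0.30500476 0.61795887 0.30036533 0.59793133]
```

View pics/c0.png

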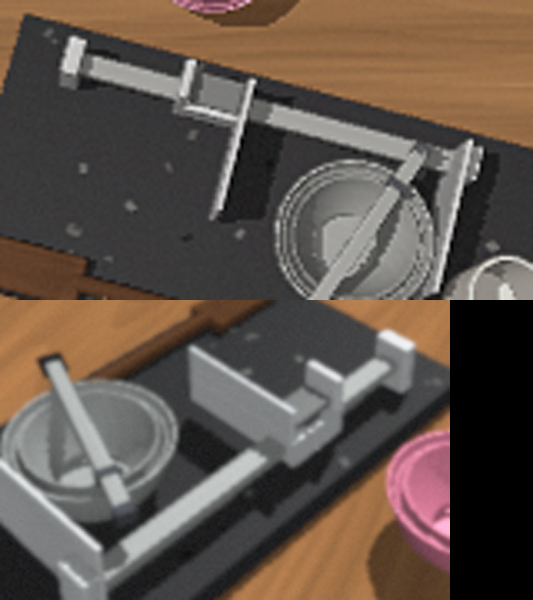

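The crop shows the jaw plate's top edge running from about (375.6,154.6) to (363.9,195.1) px. The thumb stop is near (356,155) and the end block near (322,148). The grey paddle lies between the plate and the stop.

```bash
python3 - <<'E'
from h import *
s=dict(np.load('pics/top0.npz'))
C=np.array([.4975,-.111]);ya=np.array([.281,.960]);ya/=np.linalg.norm(ya);xa=np.array([ya[1],-ya[0]])
f=lambda x,y:(300+x/3.333-.35,130+y/3.333-.35)
for n,x,y,z in[('plateA',252,82,.115),('plateB',213,217,.115),('tsA',195,62,.117),('tsB',188,108,.117),('ebA',86,40,.09),('ebB',76,86,.09),('fenceA',472,142,.115),('paddle c',222,93,.096)]:
    p=ray(s,*f(x,y),z)[:2]; d=p-C; print(n,p.round(4),'granite',(d@xa).round(4),(d@ya).round(4))
s2=dict(np.load('pics/scene0.npz'))
g=lambda x,y:(220+x/2.5-.3,210+(y-300)/2.5-.3)
for n,x,y,z in[('plateB',192,347,.115),('plateA',295,412,.115),('tsL',308,362,.117),('tsR',343,388,.117),('ebL',378,337,.09),('ebR',398,360,.09)]:
    p=ray(s2,*g(x,y),z)[:2]; d=p-C; print(n,p.round(4),'granite',(d@xa).round(4),(d@ya).round(4))
print(Rm(readout.get_state()['eef_rot']).round(3))
E
```

```text
plateA [ 0.6221 -0.0938] granite 0.1147 0.0515
plateB [ 0.4846 -0.0502] granite -0.0295 0.0547
tsA [ 0.643  -0.0368] granite 0.1188 0.1121
tsB [ 0.5954 -0.0283] granite 0.0708 0.1069
ebA [0.676  0.0722] granite 0.1199 0.2259
ebB [0.6272 0.0832] granite 0.0699 0.2228
fenceA [ 0.5573 -0.312 ] granite 0.1139 -0.1762
paddle c [ 0.6162 -0.0657] granite 0.1012 0.0768
plateB [ 0.494  -0.0552] granite -0.019 0.0526
plateA [ 0.6267 -0.0947] granite 0.1194 0.052
tsL [ 0.6077 -0.0246] granite 0.0815 0.1138
tsR [ 0.6532 -0.0448] granite 0.1308 0.1073
ebL [0.6424 0.0801] granite 0.0853 0.2241
ebR [0.6746 0.0531] granite 0.1239 0.2073
[[ 0.907  0.422 -0.001]
 [ 0.422 -0.907  0.001]
 [-0.    -0.002 -1.   ]]
```

The two views agree: the bar is at granite x ≈ 0.10, the plate at y ≈ 0.053, the stop face at y ≈ 0.109 and the end block at y ≈ 0.22. That puts the jaw at about 0.049 with about 0.10 m of travel. I'll close the gripper and turn the tool so that its y lies along granite x.

carry_out(motion=[[[0,0,0,0,0,-0.14,0],[0,0,0,0,0,-0.14,0],[0,0,0,0,0,-0.14,0],[0,0,0,0,0,-0.14,0],[0,0,0,0,0,-0.14,0],[0,0,0,0,0,-0.14,0],[0,0,0,0,0,0,0]]], squeeze=10)

```text
clock: 0.8
tool_pos: [0.2634, -0.5664, 0.2602]
eef_rot: [0.803, 0.596, 0.0, -0.001]
contact_force: [0.5, 0.4, -1.4]
opening: 0.387
```

```bash
cat > go.py <<'E'
from h import *
import sys
st=readout.get_state(); M=Rm(st['eef_rot']); p=np.array(st['tool_pos'])
print(st['clock'],p.round(4),'F',np.round(st['contact_force'],2),st['opening'],'ty',M[:,1].round(3),'tz',M[:,2].round(3))
if len(sys.argv)>1:
    t=np.array([float(a) for a in sys.argv[1:4]]); print('shift mm tool',(M.T@(t-p)*1000).round(1))
    print('yaw turn', -(np.arctan2(-.281,.96)-np.arctan2(M[1,1],M[0,1])))
E
python3 go.py .614 -.0606 .22
```

```text
0.8 [ 0.2634 -0.5664  0.2602] F [ 0.49  0.45 -1.41] 0.3870279838873703 ty [ 0.957 -0.291 -0.   ] tz [-0.     0.001 -1.   ]
shift mm tool [585.8 188.5  40.7]
yaw turn -0.010126267559233848
```

carry_out(motion=[[[40,13,0,0,0,0,0],[42,13,0,0,0,0,0],[42,13,0,0,0,0,0],[42,14,0,0,0,0,0],[42,14,0,0,0,0,0],[42,14,0,0,0,0,0],[42,14,0,0,0,0,0],[42,14,0,0,0,0,0]]])

```text
clock: 1.6
tool_pos: [0.466, -0.2772, 0.2607]
eef_rot: [0.805, 0.594, -0.0, -0.0]
contact_force: [-0.0, -0.5, -0.1]
opening: 0.008
```

carry_out(motion=[[[42,13,5,0,0,0,0],[42,13,5,0,0,0,0],[42,13,5,0,0,0,0],[42,14,5,0,0,0,0],[42,13,5,0,0,0,0],[30,8,5,0,0,-0.01,0],[0,0,0,0,0,0,0],[0,0,0,0,0,0,0]]])

```text
clock: 2.4
tool_pos: [0.6056, -0.0702, 0.2303]
eef_rot: [0.801, 0.599, -0.001, -0.0]
contact_force: [-0.1, -0.5, 0.3]
opening: 0.003
```

```bash
python3 go.py .614 -.0606 .16
python3 - <<'E'
from h import *
s=snap('wrist','w1.png'); print(s['origin'])
for n,p in [('paddle',(.614,-.0606,.096)),('ts',(.6218,-.0337,.117))]: print(n,proj(s,p))
E
```

```text
2.4 [ 0.6056 -0.0702  0.2303] F [-0.12 -0.54  0.33] 0.0030710887122689045 ty [ 0.959 -0.282 -0.001] tz [-0.001 -0.001 -1.   ]
shift mm tool [11.6  5.4 70.2]
yaw turn -0.0012756608289430371
[0.6289473  0.01024716 0.35481888]
paddle [321.0835871  182.99772103]
ts [321.71231429 155.68674549]
```

View pics/w1.png

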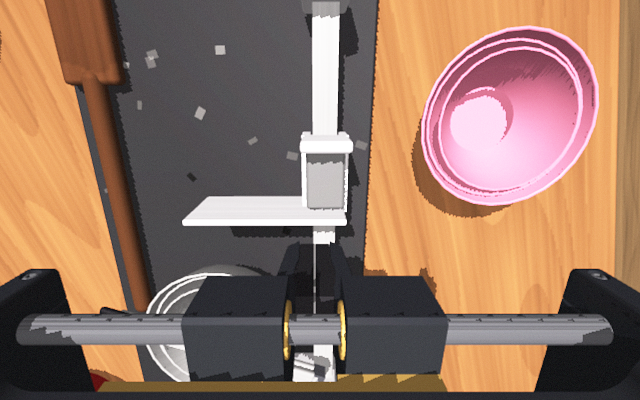

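The wrist view shows the paddle centred near (325,186), predicted (321,183), and the stop's inner top edge at row ~152, predicted 156. The pose is good to about 3 mm, so I go down over the paddle.

carry_out(motion=[[[8,4,20,0,0,0,0],[6,4,20,0,0,0,0],[0,0,20,0,0,0,0],[0,0,10,0,0,0,0],[0,0,20,0,0,0,0],[0,0,10,0,0,0,0],[0,0,0,0,0,0,0],[0,0,0,0,0,0,0]]])

```text
clock: 3.25
tool_pos: [0.6176, -0.06, 0.1313]
eef_rot: [0.801, 0.599, 0.0, 0.0]
contact_force: [-0.4, 0.6, -0.2]
opening: 0.007
```

```bash
python3 go.py .614 -.0606 .11
```

```text
3.25 [ 0.6176 -0.06    0.1313] F [-0.45  0.55 -0.21] 0.007341770396878023 ty [ 0.959 -0.282  0.001] tz [ 0.001 -0.    -1.   ]
shift mm tool [-1.6 -3.4 21.3]
yaw turn -0.001355630683555653
```

carry_out(motion=[[[0,0,5,0,0,0,0],[0,0,5,0,0,0,0],[0,0,5,0,0,0,0],[0,0,4,0,0,0,0],[0,0,2,0,0,0,0],[0,0,0,0,0,0,0],[0,0,0,0,0,0,0]]])

```text
clock: 3.95
tool_pos: [0.6178, -0.0595, 0.1103]
eef_rot: [0.8, 0.599, 0.0, 0.0]
contact_force: [-0.9, -0.2, 7.1]
opening: 0.006
```

```bash
python3 go.py .614 -.0606 .11
```

```text
3.95 [ 0.6178 -0.0595  0.1103] F [-0.92 -0.22  7.15] 0.0059126717296857706 ty [ 0.96  -0.281  0.001] tz [ 0.001 -0.    -1.   ]
shift mm tool [-2.2 -3.4  0.3]
yaw turn -0.0003395360869227759
```

The paddle is about 7.9 mm down, by both height and force. Now I push along the bar.

carry_out(motion=[[[5,0,0,0,0,0,0],[6,0,0,0,0,0,0],[6,0,0,0,0,0,0],[6,0,0,0,0,0,0],[6,0,0,0,0,0,0],[8,0,0,0,0,0,0],[8,0,0,0,0,0,0],[0,0,0,0,0,0,0]]])

```text
clock: 4.75
tool_pos: [0.6305, -0.0158, 0.1104]
eef_rot: [0.8, 0.6, 0.0, 0.001]
contact_force: [-1.0, -0.3, 7.4]
opening: 0.004
```

```bash
python3 go.py
```

```text
4.75 [ 0.6305 -0.0158  0.1104] F [-1.   -0.3   7.36] 0.0036795309498410286 ty [ 0.96  -0.28   0.001] tz [ 0.001 -0.001 -1.   ]
```

carry_out(motion=[[[9,0,0,0,0,0,0],[9,0,0,0,0,0,0],[9,0,0,0,0,0,0],[9,0,0,0,0,0,0],[9,0,0,0,0,0,0],[8,0,0,0,0,0,0],[5,0,0,0,0,0,0]]])

```text
clock: 5.45
tool_pos: [0.6464, 0.0385, 0.1103]
eef_rot: [0.8, 0.599, -0.001, 0.001]
contact_force: [-1.9, -2.9, 6.5]
opening: 0.007
```

```bash
python3 go.py
```

```text
5.45 [0.6464 0.0385 0.1103] F [-1.86 -2.91  6.48] 0.007396238150849354 ty [ 0.96  -0.282  0.   ] tz [-0.    -0.002 -1.   ]
```

Pushing at about 3 N, which is the jaw's friction, with the paddle still down. About 15 mm should be left, so I'll creep to the stop.

carry_out(motion=[[[4,0,0,0,0,0,0],[4,0,0,0,0,0,0],[3,0,0,0,0,0,0],[2,0,0,0,0,0,0],[0,0,0,0,0,0,0]]])

```text
clock: 5.95
tool_pos: [0.6502, 0.0495, 0.1102]
eef_rot: [0.801, 0.599, -0.001, 0.001]
contact_force: [-1.4, -3.3, 6.7]
opening: 0.009
```

carry_out(motion=[[[2,0,0,0,0,0,0],[2,0,0,0,0,0,0],[0,0,0,0,0,0,0]]])

```text
clock: 6.25
tool_pos: [0.6514, 0.0532, 0.1102]
eef_rot: [0.801, 0.599, -0.001, 0.002]
contact_force: [-2.3, -3.0, 6.6]
opening: 0.007
```

```bash
python3 go.py; python3 -c "
from h import *
snap('top','t2.png');snap('scene','s2.png')
a=cv2.imread('pics/top0.png')*0
b=cv2.resize(cv2.imread('pics/s2.png')[200:320,290:430],(700,600),interpolation=cv2.INTER_CUBIC);cv2.imwrite('pics/s2c.png',b)"
```

```text
6.25 [0.6514 0.0532 0.1102] F [-2.3  -3.01  6.64] 0.007011223295861174 ty [ 0.959 -0.283  0.001] tz [ 0.    -0.004 -1.   ]
```

View pics/s2c.png

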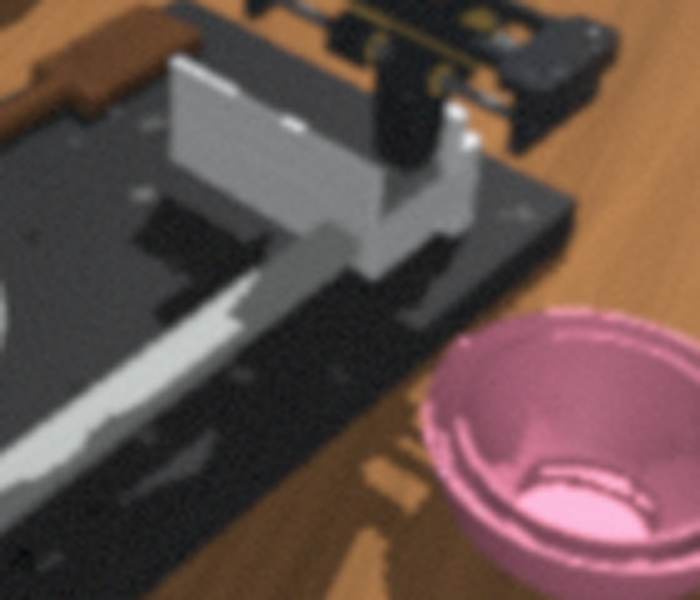

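The scene crop shows the jaw almost at the end block, with the finger against the stop and the paddle held down. The force is still only about 3 N, so I'll keep creeping until it climbs.

carry_out(motion=[[[2,0,0,0,0,0,0],[2,0,0,0,0,0,0],[0,0,0,0,0,0,0]]])

```text
clock: 6.65
tool_pos: [0.6525, 0.0566, 0.1102]
eef_rot: [0.801, 0.599, -0.001, 0.002]
contact_force: [-1.8, -5.2, 6.4]
opening: 0.008
```

carry_out(motion=[[[2,0,0,0,0,0,0],[1,0,0,0,0,0,0],[0,0,0,0,0,0,0]]])

```text
clock: 6.95
tool_pos: [0.6525, 0.0566, 0.1102]
eef_rot: [0.801, 0.598, -0.003, 0.003]
contact_force: [-3.7, -8.8, 10.2]
opening: 0.001
```

The hard stop is reached: motion has halted and the force has climbed to 9.5 N. Now I lift straight up.

carry_out(motion=[[[-2,0,-2,0,0,0,0],[-1,0,-4,0,0,0,0],[0,0,-6,0,0,0,0],[-2,0,-10,0,0,0,0],[0,0,-20,0,0,0,0],[0,0,-30,0,0,0,0],[0,0,-30,0,0,0,0],[0,0,0,0,0,0,0]]])

```text
clock: 7.75
tool_pos: [0.6545, 0.0605, 0.2167]
eef_rot: [0.8, 0.6, 0.005, 0.001]
contact_force: [0.1, 0.1, -0.1]
opening: 0.005
```

carry_out(motion=[[[-30,-30,-30,0,0,0,0],[-30,-30,-30,0,0,0,0],[-30,-30,-20,0,0,0,0],[-30,-30,0,0,0,0,0],[-30,-30,0,0,0,0,0],[0,0,0,0,0,0,0],[0,0,0,0,0,0,0]]])

```text
clock: 8.45
tool_pos: [0.4682, -0.042, 0.2897]
eef_rot: [0.8, 0.6, 0.001, -0.0]
contact_force: [1.3, 0.4, -0.2]
opening: 0.008
```

```bash
python3 go.py; python3 -c "
from h import *
snap('top','t3.png');snap('scene','s3.png')
R_=lambda f,y,x,h,w:cv2.resize(cv2.imread(f)[y:y+h,x:x+w],(640,300),interpolation=cv2.INTER_CUBIC)
cv2.imwrite('pics/f3.png',np.vstack([R_('pics/top0.png',130,290,90,192),R_('pics/t3.png',130,290,90,192)]))
cv2.imwrite('pics/f3s.png',cv2.resize(cv2.imread('pics/s3.png')[200:320,290:430],(700,600),interpolation=cv2.INTER_CUBIC))"
```

```text
8.45 [ 0.4682 -0.042   0.2897] F [ 1.3   0.4  -0.21] 0.008469730316727547 ty [ 0.96  -0.281  0.   ] tz [ 0.001  0.001 -1.   ]
```

View pics/f3.png

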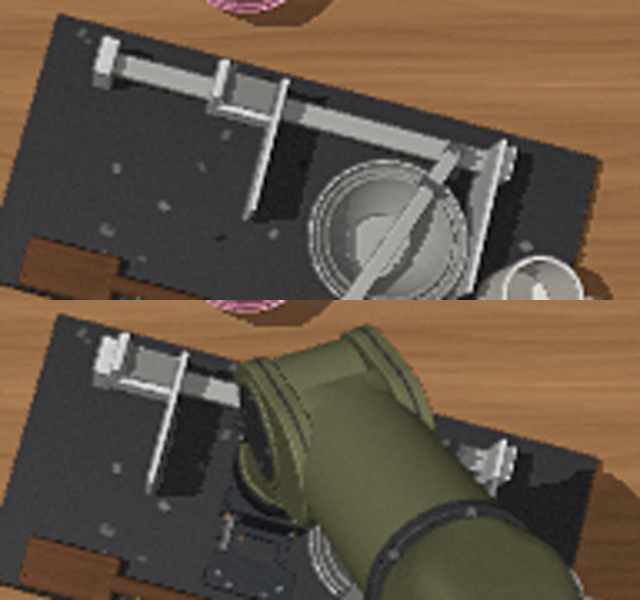

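View pics/f3s.png

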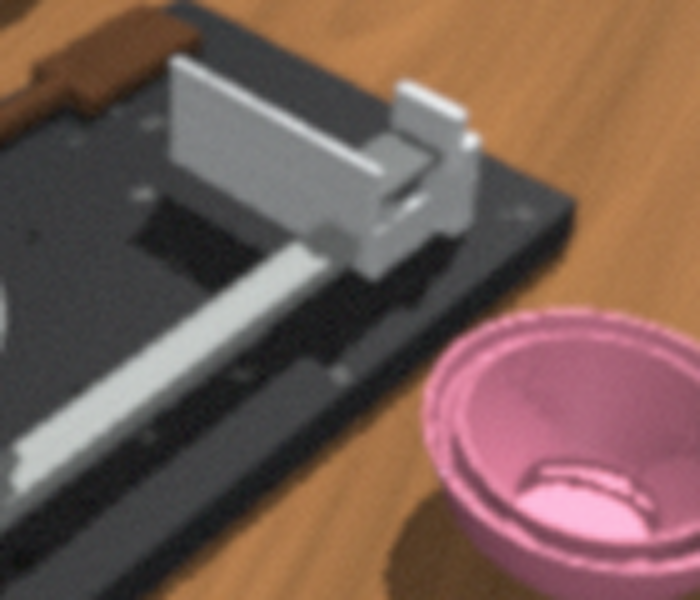

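The final pictures show the jaw by the end block with the paddle up (it sits higher than when pressed) and the arm clear. I'll check the jaw's final place with a number, and check that the loose things have not moved.

```bash
python3 - <<'E'
from h import *
L=lambda f:dict(np.load(f'pics/{f}.npz'))
s0,s2,s3,t0,t3=map(L,('scene0','s2','s3','top0','t3'))
G=lambda s:cv2.cvtColor(s['pixels'],cv2.COLOR_RGB2GRAY)
def sh(a,b,x,y,w,h,m=6):
    T=G(a)[y:y+h,x:x+w]; S=G(b)[y-m:y+h+m,x-m:x+w+m]
    k=8; c=cv2.matchTemplate(cv2.resize(S,None,fx=k,fy=k,interpolation=2),cv2.resize(T,None,fx=k,fy=k,interpolation=2),5)
    _,v,_,l=cv2.minMaxLoc(c); return round(v,3),l[0]/k-m,l[1]/k-m
print('plate s2->s3',sh(s2,s3,322,209,20,24))
for n,b in dict(bowls=(222,232,70,60),mug=(160,275,55,60),jar=(362,140,28,36),mwiko=(295,200,35,20)).items(): print(n,sh(s0,s3,*b))
# expected px per 3.5 mm jaw motion
p=np.array([.52,.04,.115]);print(proj(s3,p+[.001,.0034,0])-proj(s3,p))
C=np.array([.4975,-.111]);ya=np.array([.281,.960]);xa=np.array([ya[1],-ya[0]])
for n,s,u,v,z in[('plateA',t3,290+184/3.333,130+53/3.333,.115),('plateB',t3,290+150/3.333,130+190/3.333,.115),('plateA0',t0,290+286/3.333,130+82/3.333,.115),('plateB0',t0,290+247/3.333,130+217/3.333,.115)]:
    d=ray(s,u,v,z)[:2]-C; print(n,(d@xa).round(4),(d@ya).round(4))
E
```

```text
plate s2->s3 (0.965, 0.0, -0.125)
bowls (0.686, 0.0, 0.0)
mug (0.952, 0.0, 0.125)
jar (0.998, 0.0, 0.0)
mwiko (0.909, -6.0, 3.75)
[ 0.91311232 -0.54721836]
plateA 0.1157 0.1563
plateB -0.0297 0.1525
plateA0 0.1141 0.0494
plateB0 -0.0302 0.0527
```

The plate moved 103 mm (0.049 → about 0.150). The s2→s3 comparison can't rule out a few mm of slip-back, so one wrist look from above at the seam with the end block settles it.

carry_out(motion=[[[27,35,0,0,0,0,0],[27,35,0,0,0,0,0],[26,35,0,0,0,0,0],[0,10,0,0,0,0,0],[0,0,0,0,0,0,0],[0,0,0,0,0,0,0]]])

```text
clock: 9.15
tool_pos: [0.6005, 0.0018, 0.2888]
eef_rot: [0.8, 0.6, -0.001, -0.0]
contact_force: [-0.7, 0.3, -0.4]
opening: 0.002
```

```bash
python3 go.py; python3 - <<'E'
from h import *
s=snap('wrist','w4.png'); print(s['origin'],Rm(s['attitude'])[:,2].round(2))
C=np.array([.4975,-.111]);ya=np.array([.281,.960]);xa=np.array([ya[1],-ya[0]])
u,v=proj(s,[*(C+.1*xa+.22*ya),.1]).astype(int);print(u,v)
x,y=max(u-80,0),max(v-60,0); print(x,y)
cv2.imwrite('pics/w4c.png',cv2.resize(cv2.imread('pics/w4.png')[y:y+120,x:x+160],(800,600),interpolation=cv2.INTER_CUBIC))
E
```

```text
9.15 [0.6005 0.0018 0.2888] F [-0.65  0.31 -0.39] 0.0023725777728166174 ty [ 0.96  -0.281 -0.002] tz [-0.002 -0.    -1.   ]
[0.62384117 0.08221196 0.41333954] [-0.09 -0.31 -0.95]
348 97
268 37
```

View pics/w4c.png

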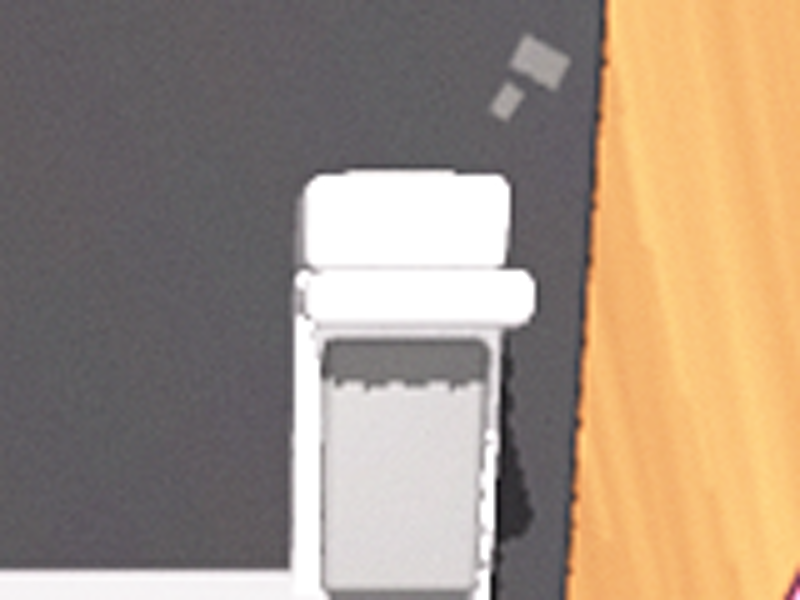

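From right above, the stop (crop rows 268–328) abuts the end block (rows 172–267). There is no visible gap, where 3.5 mm would be about 19 px, and the paddle is up. Handing in.

```bash
python3 -c "
from h import *
print(ticket.finish_job())"
```

```text
the job is handed in; nothing more can be done
None
```

The jaw is fully back against the end block, the paddle is released, the arm is clear, and I handed the job in; it reported no verdict. With the closed fingertips I pressed the paddle about 8 mm down (7 N). Keeping it pressed, I pushed the jaw about 103 mm until it stopped, with the force at 9.5 N, then lifted off. The clock stood at about 9 s of the 38 s allowed.

**Last checks:**
- **Jaw:** the wrist view from above shows no gap at the end block.
- **Paddle:** it is up.
- **Robot:** the tool was about 0.29 m above the counter with no contact.
- **Mug and jar:** image comparison showed no movement.
- **Bowls:** image comparison showed no shift, but the match was weak (0.69). In the last top view the arm partly hid the bowls and tongs.
- **Tongs:** I did not measure them separately.
- **Mwiko:** the image match ran to the edge of its search window, so it was invalid. By eye it lies where it was in the before and after pictures.

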